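# Unlock the medicine box's drawer with its key

## Robot

A 7-joint arm with a two-finger parallel gripper is mounted at the origin on a cart in front of the work surface, level with it; the furniture and walls round the work are solid. World frame = base frame: x ahead of the robot, y to its left, z up, the work surface at z = 0. Lengths are in m, angles in degrees, forces in N, time in s.
With the tool pointing down it reaches from about 0.35 to 0.9 m from the base axis. Payload 8.1 kg.
Tool frame: the origin (TCP) lies between the finger pads; the fingertips stand 19 mm ahead of it and the grasp point (between the pads) is the TCP; z points along the fingers, y is the line along which they close (so a half turn about z gives the same grasp; the last joint's range is limited). The gripper opens to 85 mm and grips with 20 to 120 N. Pads are 22 mm wide; open, the fingers measure 114 mm over their backs; the gripper's body (76 mm by 85 mm) begins 54 mm behind the grasp point. The pads swing forward as they close: fully open they stand 13 mm farther back than shut.
Start: joints at [-82.655, 24.895, 1.432, 90.138, -0.665, 64.973, -4.303], TCP at [0.143, 0.608, 0.25] pointing down, gripper open.
Joint ranges: [-149.89, 149.89], [-25.12, 119.58], [-72.63, 75.52], [4.76, 147.25], [-75.54, 255.54], [6.69, 114.76], [-157.13, 157.13]. Speed limits (degrees/s): [127.2, 127.2, 172.46, 172.46, 180, 180, 180].

## Interface

Orientations are given as [roll, pitch, yaw] about the fixed x, y, z axes, in that order (R = Rz(yaw) Ry(pitch) Rx(roll)).
In Python, from rig import * gives the robot as it stands.
- The arm moves only by the tool send_rows, never from a script. Its argument "targets" is a list of rows, each a list of 5 numbers: the gripper's target within -1 to 1 (shut at 1, half-way at 0, fully open at -1), then the shift along the tool's x, y, z in mm, then the turn about the tool's z in rad. In form: [[jaw, tx, ty, tz, turn], ...]. A call has 1 to 20 rows; each row shifts and turns the commanded pose from where the row before left it, along the tool's axes as they then stand; what a row does not reach is not made up. A row lasts 1/12 s, in which the tool goes at most 41.7 mm and 7.16 degrees, less where a joint would pass 70% of its speed; a pose out of reach is approached as far as the arm can. A call is refused whole if a number of a shift passes 41.7 or a number of a turn 0.125, either way. A call with a gripper value outside its range is refused whole. The fingers move at their own pace and stop on an object; "force" is the grip in N (left out, the last holds). Time passes only in rows, so rows that do not move let the fingers close. It gives the time, the measured TCP pose, the force, the opening and the grip force at its end, in the units of the state.
- observe(): the state, without advancing time (a new reading comes with each control period).
- read_camera(name): name is "scene" or "top" or "wrist"; returns the picture (400x640x3 uint8, red, green, blue); there is no depth.
- camera_params(name): a dict with "camera_matrix" (3x3 intrinsics, pixels), "eye" and "attitude" of the camera in the world. Camera axes: x right, y up, looking along -z (the intrinsics and any distortion apply to the point x, -y, -z); pixel columns grow to the right and rows downward; lengths in m; the calibration is good to about 2 mm. A picture is of the moment at which its call begins: read the wrist's pose just before it. camera_params takes no time and is no camera call; for the wrist camera it gives the pose at the moment of the call.
- close_job(): hands the job in; it is judged then, once.
Trained networks look in the newest picture that a camera, given by its name, has taken for a name from the list of things; names that differ only in an ending like _2 or _b are one class to them, and where a whole thing is asked for, a point or a joint stands for the part that bears it (a point fixed in the world has none). Each returns a list of dicts, best first, with "p" (0 to 1); they miss things now and then, are a little off and sometimes report something else, mostly with a low value. They report only what shows in the picture. A call takes as long as a camera call. They do not tell look-alikes from the thing itself.
- masks_of(camera, thing): "region" (400x640 bool, what is visible of it) and "rect" ([centre column, centre row, width, height] in pixels, round what is visible of it).
The state is a dict: "clock": time; "joints": joint angles; "joint_vel": joint speeds; "joint_torque": joint torques, N m; "position": TCP position; "eef_rot": TCP orientation; "contact_force": force on the tool from outside, world axes, zero at the start; "moment": the same for the moment, N m; "finger_gap": opening from 0.0 (shut) to 1.0 (fully open); "gripper_force": force on a finger pad.
Only numpy, scipy, OpenCV 4.12 (cv2) and the standard library are available. Lean on these libraries where they do the work, as an engineer would, in place of code of your own. Each camera call takes 0.05 s, during which the arm holds its last target. There are 200 camera calls.

## Task

Unlock the grey steel medicine box: take the flat key with the round disc head out of the wooden key block, push it fully into the slot in the top of the box and turn it clockwise (seen from above) until the bolt lets go and the drawer springs ajar. Leave the key standing in the lock, and leave the T-headed key where it is.

Things in the scene. Friction and masses are not known exactly. Their poses are not given: they have to be found in the camera images.
- flat_key_head (a point): centre of the key's head, an upright black disc 40 mm across, 10 mm thick along x (grip so); z up, y along the blade's width; symmetric by a half turn. Below: steel collar 38 (y) x 20 (x) x 5 mm, underside 31 mm below this point, resting on the 45 mm high block (point 76 mm above worktop); then the blade, 22 (y) x 5 (x) mm, 32 mm long, last 11 mm pointed, tip 63 mm below this point. 60 g
- tee_key_head (a point): the other key, not wanted: a black bar 56 mm long and 12 mm thick across a round steel shank like a T; the point is the bar's centre, 86 mm above the worktop. It stands in the other hole of the same wooden block (60 x 160 mm, 45 mm high; holes 90 mm apart along its length, either key in either hole)
- lock_slot (a point): mouth of the key slot, 109.5 mm above the worktop, centre of the barrel atop the fixed box (170 x 220 x 110 mm high); z up, turns with the barrel. Slot 28 mm along y (at first the box's 220 mm way), 10 along x, 36 deep, mouth bevelled 3 mm. Key fully in: collar on barrel, head point 31 mm above this. Barrel turns clockwise, to a stop at 1.2 rad and stays; with play the key turns up to 1.45 rad
- drawer_pull (a point): middle of the small steel pull (70 mm wide) low on the box's front, 48 mm above the worktop. The drawer is held by a hidden bolt on the barrel; once the barrel has turned some 0.7 rad the bolt clears its catch and a spring pushes the drawer out by about 20 mm, away from the box's middle. It needs no handling
Mind the look-alikes: they are no part of the job. What is shaped like the part that bears flat_key_head but purple or yellow is not meant.

How it is judged:
By the outcome, as a careful person would: the job done as asked, in the order asked, and still so for the second after the job is handed in, with the robot touching nothing.
It also fails if it takes over 48 s, if anything falls off the work surface, if the arm or the gripper's body presses on something with over 40 N, if the wrist force passes 120 N, or if a joint passes its speed limit or range.

## Working session

There is one attempt and no reset: what is moved stays moved. The work goes in short steps, Python scripts to look and compute and a tool call to move; the robot and the scene stay as the last step left them, time stands still between calls to the robot, and variables do not carry over. Pictures are saved under pics/ and viewed, at most 10 in all, crops included, and the job is handed in when it is done.

Besides the shell and the picture viewer there is one more tool, called after ">>>" in YAML: its name, and indented under it one key for each argument. send_rows: Moves the arm, as the interface text tells. Its arguments: {"type":"object","properties":{"targets":{"type":"array"},"force":{"type":"number"}},"required":["targets"]}

```bash
mkdir -p pics; cat > h.py <<'E'
from rig import *
import numpy as np, cv2
def ray(cam,u,v):
    c=camera_params(cam);K=np.array(c["camera_matrix"]);d=np.linalg.inv(K)@[u,v,1]
    R=np.array(c["attitude"]);
    return np.array(c["eye"]),R@np.array([d[0],-d[1],-d[2]])
def atz(cam,u,v,z):
    e,d=ray(cam,u,v);return e+d*(z-e[2])/d[2]
def proj(cam,p):
    c=camera_params(cam);K=np.array(c["camera_matrix"]);q=np.array(c["attitude"]).T@(np.array(p)-c["eye"])
    q=K@[q[0],-q[1],-q[2]];return q[:2]/q[2]
def save(n,im): cv2.imwrite("pics/"+n,cv2.cvtColor(im,cv2.COLOR_RGB2BGR))
E
python3 - <<'E'
from h import *
print(observe());print(camera_params("top"))
for c in ("top","scene"):
    im=read_camera(c);save(c+".png",im)
    for t in ("flat_key_head","tee_key_head","lock_slot","drawer_pull"):
        for m in masks_of(c,t)[:4]: print(c,t,round(m["p"],2),np.round(m["rect"],1))
E
```

```text
{'clock': 0.0, 'joints': array([-82.65445149,  24.93765582,   1.42962887,  90.18950564,
        -0.66517663,  64.97309889,  -4.303732  ]), 'joint_vel': array([ 0.02337487,  0.06118592,  0.06024284,  0.0074076 , -0.06132042,
       -0.08653961, -0.03226861]), 'joint_torque': array([-2.38453822e-04, -6.70477724e+01,  1.02510095e+00, -3.16203690e+01,
        1.56477647e-02,  1.28488796e-02, -2.61664312e-06]), 'position': array([0.14290371, 0.60795099, 0.24950991]), 'eef_rot': array([-1.79908339e+02,  7.35711673e-03,  1.66771961e+02]), 'contact_force': array([ 0.11556855, -0.01913977,  0.40585988]), 'moment': array([ 0.00928197, -0.05614577,  0.02187354]), 'gripper_force': 0.0, 'finger_gap': 0.9984072414572582}
{'camera_matrix': array([[501.16135949,   0.        , 323.21788294],
       [  0.        , 501.16135949, 197.78096371],
       [  0.        ,   0.        ,   1.        ]]), 'eye': array([0.37681694, 0.05639975, 0.950532  ]), 'attitude': array([  6.10376526,   0.92974977, -90.19620027])}
top flat_key_head 0.9 [453.8 259.7  40.3  31.2]
top flat_key_head 0.69 [453.4 140.6  31.3  30.4]
top flat_key_head 0.6 [388.1 260.1  30.5  39.1]
top flat_key_head 0.54 [229.7 170.3  21.7  17.4]
top tee_key_head 0.82 [275.9 183.6  31.5  14.1]
top lock_slot 0.87 [451.  140.8  34.3  24.9]
top drawer_pull 0.78 [454.4 195.1 108.5  22.9]
scene flat_key_head 0.94 [239.8 231.4  19.1  21.9]
scene flat_key_head 0.72 [380.9 232.   23.2  24.8]
scene flat_key_head 0.48 [412.4 210.1  25.6  10.9]
scene tee_key_head 0.69 [277.4 222.7  26.8  24.3]
scene lock_slot 0.58 [376.1 183.9  30.7  49.9]
scene lock_slot 0.42 [351.9 151.2  13.6   5.5]
scene drawer_pull 0.87 [376.6 182.2  31.1  52.1]
scene drawer_pull 0.16 [240.4 232.1  18.2  23.6]
```

View pics/top.png

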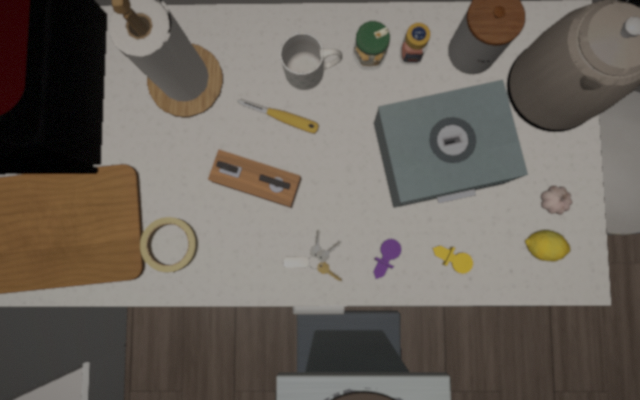

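View pics/scene.png

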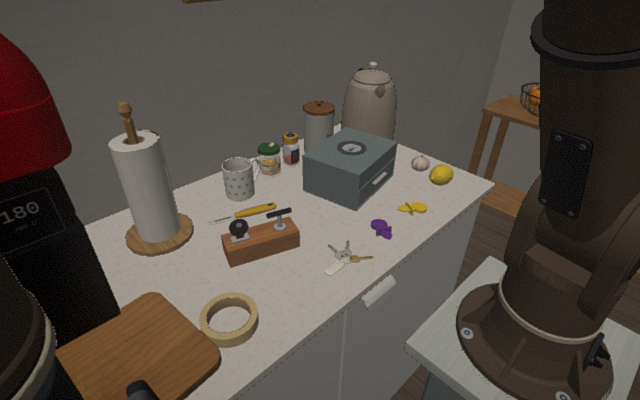

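```bash
cat >> h.py <<'E'
from scipy.spatial.transform import Rotation as Ro
def ray(cam,u,v):
    c=camera_params(cam);K=np.array(c["camera_matrix"]);d=np.linalg.inv(K)@[u,v,1]
    return np.array(c["eye"]),Ro.from_euler("xyz",c["attitude"],degrees=True).apply([d[0],-d[1],-d[2]])
def proj(cam,p):
    c=camera_params(cam);K=np.array(c["camera_matrix"]);q=Ro.from_euler("xyz",c["attitude"],degrees=True).inv().apply(np.array(p)-c["eye"])
    q=K@[q[0],-q[1],-q[2]];return q[:2]/q[2]
def tri(a,b):
    (e,d),(f,g)=ray(*a),ray(*b);s=np.linalg.lstsq(np.c_[d,-g],f-e,rcond=None)[0]
    p,q=e+d*s[0],f+g*s[1];return (p+q)/2,np.linalg.norm(p-q)
E
python3 - <<'E'
from h import *
im=cv2.imread("pics/top.png")
a=cv2.resize(im[140:215,200:310],None,fx=5,fy=5,interpolation=2);b=cv2.resize(im[80:210,370:530],None,fx=4,fy=4,interpolation=2)
im2=cv2.imread("pics/scene.png");c=cv2.resize(im2[205:270,215:305],(450,325),interpolation=2)
cv2.imwrite("pics/ca.png",np.vstack([a[:,:450],c[:225]])[:600]);cv2.imwrite("pics/cb.png",b)
print("key",tri(("top",229.7,170.3),("scene",239.8,231.4)),atz("top",229.7,170.3,.086))
print("tee",atz("top",275.9,183.6,.086),"slot",atz("top",452,140.8,.1095),"pull",atz("top",455,195,.048))
E
```

```text
key (array([0.52277231, 0.23885684, 0.06565364]), np.float64(0.002568403582098055)) [0.51855619 0.23369064 0.086     ]
tee [0.49461086 0.15251688 0.086     ] slot [ 0.5631863  -0.14974346  0.1095    ] pull [ 0.47721225 -0.16715866  0.048     ]
```

View pics/ca.png

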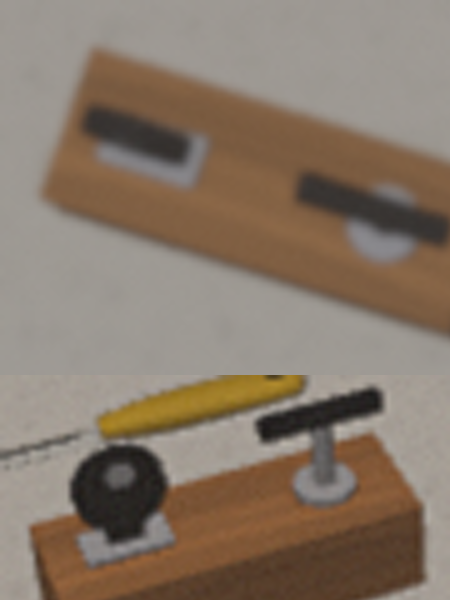

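View pics/cb.png

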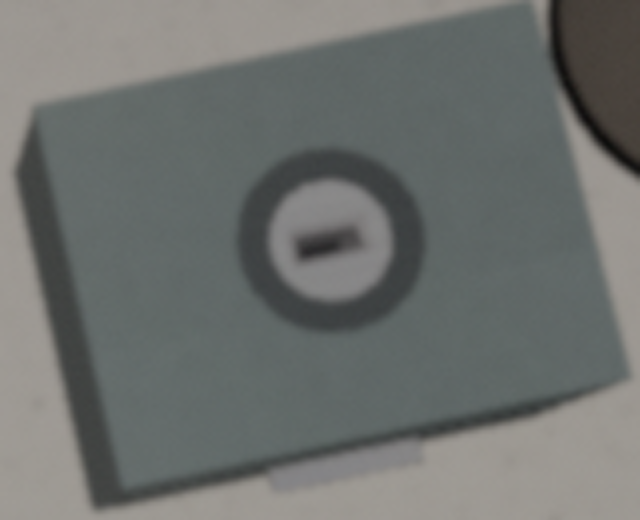

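```bash
python3 - <<'E'
from h import *
def ang(p,q): d=(q-p)[:2];return np.degrees(np.arctan2(d[1],d[0])),np.linalg.norm(d)
T=lambda u,v,z,s,o:atz("top",u/s+o[0]-.5+.5/s,v/s+o[1]-.5+.5/s,z)
A=(5,(200,140));B=(4,(370,80))
print("head",ang(T(85,120,.09,*A),T(188,148,.09,*A)),"collar c",T(152.5,148.5,.05,*A),ang(T(97,160,.05,*A),T(193,187,.05,*A)))
print("disc top c",T(137,134,.09,*A), "tee",T(373,207,.09,*A),ang(T(300,187,.09,*A),T(447,228,.09,*A)))
print("block",ang(T(95,48,.045,*A),T(450,155,.045,*A)))
print("barrel",T(330,240,.1095,*B),"slot",ang(T(297,247,.105,*B),T(362,235,.105,*B)))
print("box",ang(T(38,105,.11,*B),T(530,2,.11,*B)),ang(T(120,488,.11,*B),T(628,378,.11,*B)))
E
```

```text
head (np.float64(-105.60268330463042), np.float64(0.03760407414354876)) collar c [0.52629934 0.2403717  0.05      ] (np.float64(-106.0645434335627), np.float64(0.03669668980313314))
disc top c [0.5248115  0.23770823 0.09      ] tee [0.49863603 0.15505862 0.09      ] (np.float64(-105.97019946591446), np.float64(0.0532840385788095))
block (np.float64(-107.23592959007739), np.float64(0.13731213351458843))
barrel [ 0.56522033 -0.15001769  0.1095    ] slot (np.float64(-79.76239516729889), np.float64(0.028299208461561903))
box (np.float64(-78.34885745853504), np.float64(0.2163564525957009)) (np.float64(-78.02247165606497), np.float64(0.21908264302192473))
```

```bash
cat >> h.py <<'E'
def plan(x,y,z,yaw,n,jaw,frm=None):
    s=observe();p=np.array(s["position"] if frm is None else frm[:3]);w=s["eef_rot"][2] if frm is None else frm[3]
    dw=(yaw-w+180)%360-180;t=np.radians(-dw)/n;g=np.array([x,y,z]);out=[]
    for i in range(n):
        R=Ro.from_euler("xyz",[180,0,w],degrees=True);d=np.round(R.inv().apply((g-p)/(n-i))*1000,1)
        p=p+R.apply(d)/1000;w-=np.degrees(round(t,3));out.append([jaw,*map(float,d),round(float(t),3)])
    print(str(out).replace(" ",""),np.round(p,4),round(w,2))
E
python3 -c "
from h import *
plan(.525,.238,.20,74,16,-0.3)"
```

```text
[[-0.3,-28.5,-17.1,3.1,0.101],[-0.3,-30.1,-14.1,3.1,0.101],[-0.3,-31.4,-11.0,3.1,0.101],[-0.3,-32.3,-7.8,3.2,0.101],[-0.3,-33.0,-4.5,3.1,0.101],[-0.3,-33.2,-1.1,3.2,0.101],[-0.3,-33.2,2.2,3.1,0.101],[-0.3,-32.8,5.6,3.2,0.101],[-0.3,-32.1,8.8,3.1,0.101],[-0.3,-31.0,12.0,3.2,0.101],[-0.3,-29.6,15.1,3.1,0.101],[-0.3,-28.0,18.0,3.2,0.101],[-0.3,-26.0,20.7,3.1,0.101],[-0.3,-23.8,23.3,3.2,0.101],[-0.3,-21.3,25.5,3.1,0.101],[-0.3,-18.6,27.6,3.2,0.101]] [0.525 0.238 0.2  ] 74.18
```

>>> send_rows:
  targets:
    - [-0.3,-28.5,-17.1,3.1,0.101]
    - [-0.3,-30.1,-14.1,3.1,0.101]
    - [-0.3,-31.4,-11.0,3.1,0.101]
    - [-0.3,-32.3,-7.8,3.2,0.101]
    - [-0.3,-33.0,-4.5,3.1,0.101]
    - [-0.3,-33.2,-1.1,3.2,0.101]
    - [-0.3,-33.2,2.2,3.1,0.101]
    - [-0.3,-32.8,5.6,3.2,0.101]
    - [-0.3,-32.1,8.8,3.1,0.101]
    - [-0.3,-31.0,12.0,3.2,0.101]
    - [-0.3,-29.6,15.1,3.1,0.101]
    - [-0.3,-28.0,18.0,3.2,0.101]
    - [-0.3,-26.0,20.7,3.1,0.101]
    - [-0.3,-23.8,23.3,3.2,0.101]
    - [-0.3,-21.3,25.5,3.1,0.101]
    - [-0.3,-18.6,27.6,3.2,0.101]
    - [-0.3,0,0,0,0]
    - [-0.3,0,0,0,0]
  force: 60

```text
clock: 2.0
position: [0.5263, 0.2359, 0.1999]
eef_rot: [180.0, 0.0, 74.0]
contact_force: [-1.0, 1.2, -0.6]
finger_gap: 0.651
gripper_force: 0.0
```

```bash
python3 - <<'E'
from h import *
s=observe();print(s["clock"],s["position"],s["eef_rot"],s["joints"])
im=read_camera("wrist");save("w1.png",im)
print(camera_params("wrist"))
for m in masks_of("wrist","flat_key_head")[:3]:print(m["p"],m["rect"])
print(proj("wrist",[.525,.238,.076]))
E
```

```text
2.0 [0.52630535 0.2359171  0.19993321] [1.79953510e+02 4.37281806e-02 7.39588363e+01] [-50.46444784  24.59233189  29.27765359 102.4998776  -14.04410075
  56.53399608 -31.6407052 ]
{'camera_matrix': array([[358.72954706,   0.        , 320.4787292 ],
       [  0.        , 358.72954706, 202.51695962],
       [  0.        ,   0.        ,   1.        ]]), 'eye': array([0.5437689 , 0.30308851, 0.32353893]), 'attitude': array([-1.54890877e+01, -6.79093635e-03, -1.58406933e+01])}
0.67 [321.4, 191.8, 29.6, 63.6]
[321.33996834 202.51631476]
```

View pics/w1.png

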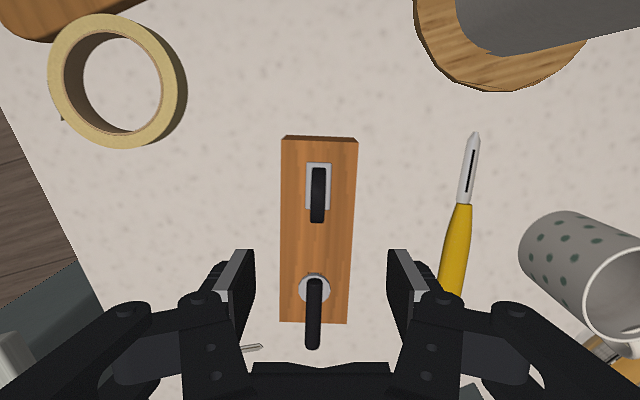

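```bash
python3 - <<'E'
from h import *
for z,a,b in((.045,(282,141),(279,322)),(.045,(358,142),(347,323)),(.09,(319,167),(315,222)),(.05,(307,164),(306,208)),(.05,(330.5,164),(329.5,209))):
    p,q=[atz("wrist",*i,z) for i in(a,b)];d=q-p;print(z,p,q,np.degrees(np.arctan2(d[1],d[0])),np.linalg.norm(d))
print(atz("wrist",318.5,186.5,.05), atz("wrist",317.5,195,.076))
for p in ([.525,.238],):
  for dy in(-.02,.02):
    c=np.array([p[0]+dy*np.cos(1.29),p[1]+dy*np.sin(1.29)]);print(proj("wrist",[*c,.076]),proj("wrist",[*c,.05]))
E
```

```text
0.045 [0.50688648 0.28520008 0.045     ] [0.45680563 0.13396731 0.045     ] -108.32232961507785 0.15930926424614866
0.045 [0.56297827 0.26861514 0.045     ] [0.51465079 0.11663748 0.045     ] -107.64017903585223 0.15947650452409473
0.09 [0.53109286 0.2654847  0.09      ] [0.5180844  0.22956501 0.09      ] -109.90806466756824 0.038202669109131504
0.05 [0.52080197 0.26361409 0.05      ] [0.51014721 0.23001015 0.05      ] -107.59219715128617 0.03525263578372738
0.05 [0.53818596 0.25871998 0.05      ] [0.52790465 0.2241508  0.05      ] -106.5631397424402 0.036065688327382744
[0.52448057 0.24416754 0.05      ] [0.52386983 0.24408663 0.076     ]
[321.14959039 228.88501574] [321.10129552 217.92750931]
[321.53841861 175.02954198] [321.4530384 168.5281552]
```

```bash
python3 -c "
from h import *
print(observe()['position'])
plan(.524,.2441,.079,72.5,6,-0.3)"
```

```text
[0.52452794 0.23866318 0.19989412]
[[-0.3,0.8,-0.3,20.1,0.005],[-0.3,0.9,-0.3,20.2,0.005],[-0.3,0.8,-0.4,20.1,0.005],[-0.3,0.9,-0.3,20.2,0.005],[-0.3,0.8,-0.4,20.1,0.005],[-0.3,0.9,-0.3,20.2,0.005]] [0.5241 0.2441 0.079 ] 72.55
```

```bash
python3 - <<'E'
from h import *
im=read_camera("wrist");old=cv2.cvtColor(cv2.imread("pics/w1.png"),cv2.COLOR_BGR2RGB)
sh,_=cv2.phaseCorrelate(np.float64(cv2.cvtColor(old,7)[130:230,250:400]),np.float64(cv2.cvtColor(im,7)[130:230,250:400]));print(sh)
print(atz("wrist",318.5+sh[0],186.5+sh[1],.05), atz("wrist",317.5+sh[0],195+sh[1],.076),observe()["position"])
E
```

```text
(3.862760224970984, 3.2194119050089895)
[0.52638759 0.24139469 0.05      ] [0.52557416 0.24158586 0.076     ] [0.52426738 0.23913813 0.19996595]
```

```bash
python3 -c "
from h import *
print(observe()['eef_rot'])
plan(.5259,.2415,.079,72.5,6,-0.3)"
```

```text
[-1.79958425e+02 -2.46799030e-02  7.43195709e+01]
[[-0.3,0.5,0.2,20.2,0.005],[-0.3,0.4,0.1,20.2,0.005],[-0.3,0.5,0.2,20.1,0.005],[-0.3,0.4,0.1,20.2,0.005],[-0.3,0.5,0.2,20.1,0.005],[-0.3,0.4,0.1,20.2,0.005]] [0.5259 0.2415 0.079 ] 72.6
```

>>> send_rows:
  targets:
    - [-0.3,0.5,0.2,20.2,0.005]
    - [-0.3,0.4,0.1,20.2,0.005]
    - [-0.3,0.5,0.2,20.1,0.005]
    - [-0.3,0.4,0.1,20.2,0.005]
    - [-0.3,0.5,0.2,20.1,0.005]
    - [-0.3,0.4,0.1,20.2,0.005]
    - [-0.3,0,0,0,0]
    - [-0.3,0,0,0,0]
    - [-0.3,0,0,0,0]
    - [1,0,0,0,0]
    - [1,0,0,0,0]
    - [1,0,0,0,0]
    - [1,0,0,0,0]
    - [1,0,0,0,0]
  force: 60

```text
clock: 3.32
position: [0.5269, 0.2405, 0.0797]
eef_rot: [180.0, -0.1, 72.5]
contact_force: [-0.6, 0.3, 6.4]
finger_gap: 0.105
gripper_force: 58.9
```

```bash
python3 - <<'E'
from h import *
s=observe();print(s)
save("w2.png",read_camera("wrist"))
E
```

```text
{'clock': 3.3167, 'joints': array([-47.27155379,  33.42982233,  25.08927728, 108.32458429,
       -20.24225137,  42.55896347, -28.28091553]), 'joint_vel': array([ 0.04143463,  0.06679914,  0.05446824, -0.07189697,  0.06290234,
        0.06275275, -0.0514117 ]), 'joint_torque': array([ 2.90825693e-01, -6.16355538e+01,  8.28421801e+00, -2.12935889e+01,
        6.30167755e-02, -5.51927146e-01, -9.31210845e-03]), 'position': array([0.52693029, 0.24054255, 0.07972052]), 'eef_rot': array([ 1.79976008e+02, -5.56643094e-02,  7.24647607e+01]), 'contact_force': array([-0.59625877,  0.33867976,  6.35458557]), 'moment': array([-0.02158387,  0.36520007, -0.04266799]), 'gripper_force': 58.88121843338013, 'finger_gap': 0.10543675124222225}
```

View pics/w2.png

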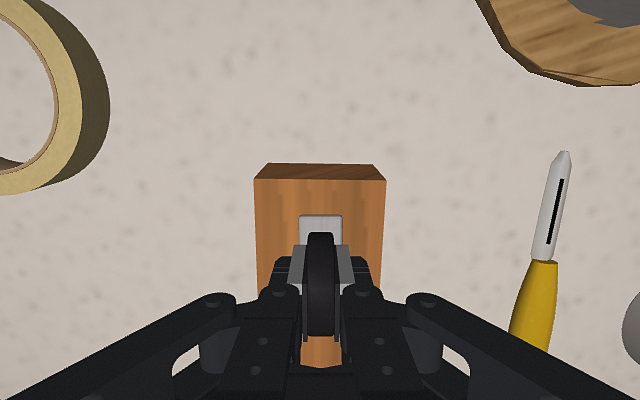

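```bash
python3 -c "
from h import *
print(proj('wrist',[*observe()['position'][:2],.076]))
plan(.5652,-.150,.235,101.8,13,1,[.5269,.2405,.25,72.5])"
```

```text
[320.39475328 282.86989183]
[[1,-27.8,11.8,1.2,-0.039],[1,-28.2,10.8,1.2,-0.039],[1,-28.6,9.6,1.1,-0.039],[1,-29.0,8.5,1.2,-0.039],[1,-29.3,7.4,1.1,-0.039],[1,-29.5,6.2,1.2,-0.039],[1,-29.7,5.1,1.1,-0.039],[1,-29.9,3.9,1.2,-0.039],[1,-30.1,2.8,1.1,-0.039],[1,-30.1,1.6,1.2,-0.039],[1,-30.2,0.4,1.1,-0.039],[1,-30.2,-0.8,1.2,-0.039],[1,-30.1,-1.9,1.1,-0.039]] [ 0.5652 -0.15    0.235 ] 101.55
```

>>> send_rows:
  targets:
    - [1,0,0,-12,0]
    - [1,0,0,-26,0]
    - [1,0,0,-34,0]
    - [1,0,0,-34,0]
    - [1,0,0,-34,0]
    - [1,0,0,-30,0]
    - [1,0,0,0,0]
    - [1,0,0,0,0]
    - [1,0,0,0,0]

```text
clock: 4.12
position: [0.5262, 0.2402, 0.2489]
eef_rot: [-180.0, 0.0, 72.5]
contact_force: [-0.3, -0.6, -0.9]
finger_gap: 0.111
gripper_force: 58.4
```

>>> send_rows:
  targets:
    - [1,-27.8,11.8,1.2,-0.039]
    - [1,-28.2,10.8,1.2,-0.039]
    - [1,-28.6,9.6,1.1,-0.039]
    - [1,-29.0,8.5,1.2,-0.039]
    - [1,-29.3,7.4,1.1,-0.039]
    - [1,-29.5,6.2,1.2,-0.039]
    - [1,-29.7,5.1,1.1,-0.039]
    - [1,-29.9,3.9,1.2,-0.039]
    - [1,-30.1,2.8,1.1,-0.039]
    - [1,-30.1,1.6,1.2,-0.039]
    - [1,-30.2,0.4,1.1,-0.039]
    - [1,-30.2,-0.8,1.2,-0.039]
    - [1,-30.1,-1.9,1.1,-0.039]
    - [1,0,0,0,0]
    - [1,0,0,0,0]
    - [1,0,0,0,0]
    - [1,0,0,0,0]
    - [1,0,0,0,0]
    - [1,0,0,0,0]

```text
clock: 5.7
position: [0.5648, -0.149, 0.2338]
eef_rot: [-180.0, -0.0, 101.6]
contact_force: [-1.4, -0.2, -0.3]
finger_gap: 0.102
gripper_force: 58.4
```

```bash
python3 - <<'E'
from h import *
s=observe();print(s["clock"],s["position"],s["eef_rot"],s["joints"])
im=read_camera("wrist");save("w3.png",im)
for m in masks_of("wrist","lock_slot")[:3]:print(m["p"],m["rect"],atz("wrist",*m["rect"][:2],.1095))
print(proj("wrist",[.5652,-.15,.1095]),observe()["position"])
p=s["position"];print(proj("wrist",[p[0],p[1],p[2]-.0665]),proj("wrist",[p[0],p[1],p[2]-.0037]))
t=read_camera("top");save("t3.png",cv2.resize(t[80:210,370:530],None,fx=4,fy=4,interpolation=2))
E
```

```text
5.7 [ 0.5647844  -0.14896949  0.23381663] [-1.79985793e+02 -2.78714731e-02  1.01610651e+02] [-11.577381    23.26752518  29.55367042  99.05044883 -12.88150238
  61.08936844  33.86210146]
0.65 [320.2, 197.9, 71.8, 67.4] [ 0.56436097 -0.14677154  0.1095    ]
[320.44264102 202.38869056] [ 0.56480709 -0.14940943  0.23400095]
[320.08047347 227.9379052 ] [319.9160214  281.48831524]
```

View pics/w3.png

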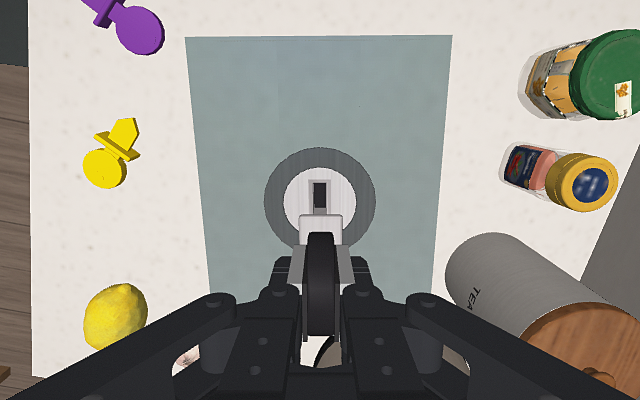

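>>> send_rows:
  targets:
    - [1,-0.5,0,20,0]
    - [1,0,0,20,0]
    - [1,0,0,10,0]
    - [1,0,0,5,0]
    - [1,0,0,5,0]
    - [1,0,0,5,0]
    - [1,0,0,5,0]
    - [1,0,0,0,0]
    - [1,0,0,0,0]

```text
clock: 6.6
position: [0.5649, -0.1508, 0.1641]
eef_rot: [180.0, 0.0, 101.5]
contact_force: [0.3, -0.6, -0.1]
finger_gap: 0.11
gripper_force: 58.5
```

>>> send_rows:
  targets:
    - [1,0,0,5,0]
    - [1,0,0,5,0]
    - [1,0,0,5,0]
    - [1,0,0,3,0]
    - [1,0,0,2,0]
    - [1,0,0,0,0]
    - [1,0,0,0,0]
    - [1,0,0,0,0]

```text
clock: 7.27
position: [0.5646, -0.1506, 0.1442]
eef_rot: [-180.0, -0.0, 101.5]
contact_force: [-2.9, 1.6, 5.2]
finger_gap: 0.107
gripper_force: 59.2
```

>>> send_rows:
  targets:
    - [1,0,0,0.7,0]
    - [1,0,0,0,0]
    - [1,0,0,0,0]

```text
clock: 7.52
position: [0.5646, -0.1506, 0.1441]
eef_rot: [180.0, -0.0, 101.5]
contact_force: [-5.2, 1.3, 12.4]
finger_gap: 0.109
gripper_force: 60.5
```

>>> send_rows:
  targets:
    - [1,0,0,-0.3,0.08]
    - [1,0,0,0,0.08]
    - [1,0,0,0,0.08]
    - [1,0,0,0,0.08]
    - [1,0,0,0,0.08]
    - [1,0,0,0,0.08]
    - [1,0,0,0,0.08]
    - [1,0,0,0,0.08]
    - [1,0,0,0,0.08]
    - [1,0,0,0,0.08]
    - [1,0,0,0,0.08]
    - [1,0,0,0,0]
    - [1,0,0,0,0]
  force: 80

```text
clock: 8.6
position: [0.5643, -0.1508, 0.1442]
eef_rot: [-180.0, 0.0, 51.0]
contact_force: [-6.1, 1.5, 12.5]
finger_gap: 0.105
gripper_force: 79.3
```

```bash
python3 - <<'E'
from h import *
s=observe();print(s["position"],s["eef_rot"],s["contact_force"],s["moment"])
t=read_camera("top")
for m in masks_of("top","drawer_pull")[:2]:print(m["p"],m["rect"],atz("top",*m["rect"][:2],.048))
E
```

```text
[ 0.56429601 -0.1508017   0.14420871] [-1.79952698e+02  2.95383739e-03  5.10423823e+01] [-6.08100723  1.46315439 12.49982224] [ 0.36409314  1.24035626 -0.08066403]
```

>>> send_rows:
  targets:
    - [1,0,0,0,0.07]
    - [1,0,0,0,0.07]
    - [1,0,0,0,0.07]
    - [1,0,0,0,0.07]
    - [1,0,0,0,0.07]
    - [1,0,0,0,0.05]
    - [1,0,0,0,0]
    - [1,0,0,0,0]
    - [1,0,0,0,0]

```text
clock: 9.45
position: [0.5641, -0.1508, 0.1442]
eef_rot: [-179.9, 0.0, 28.1]
contact_force: [-7.0, 1.9, 12.5]
finger_gap: 0.102
gripper_force: 79.6
```

```bash
python3 - <<'E'
from h import *
s=observe();print(s["position"],s["eef_rot"],s["contact_force"],s["moment"])
t=read_camera("top");save("t4.png",cv2.resize(t[80:230,370:530],None,fx=4,fy=4,interpolation=2))
E
```

```text
[ 0.56408025 -0.15076214  0.14421612] [-1.79929348e+02  2.36781177e-02  2.81484991e+01] [-7.04134255  1.91156863 12.53655747] [ 0.45689424  1.42628662 -0.06465907]
```

View pics/t4.png

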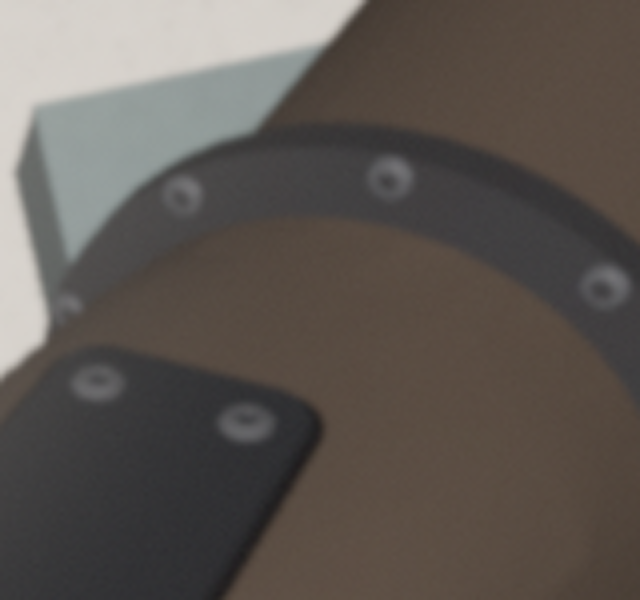

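>>> send_rows:
  targets:
    - [1,0,0,-0.4,0]
    - [0.3,0,0,0,0]
    - [-0.2,0,0,0,0]
    - [-0.2,0,0,0,0]
    - [-0.2,0,0,0,0]
    - [-0.2,0,0,0,0]
    - [-0.2,0,0,-10,0]
    - [-0.2,0,0,-20,0]
    - [-0.2,0,0,-30,0]
    - [-0.2,0,0,-30,0]
    - [-0.2,-15,15,-20,0]
    - [-0.2,-25,25,0,0]
    - [-0.2,-25,25,0,0]
    - [-0.2,-25,25,0,0]
    - [-0.2,-25,25,0,0]
    - [-0.2,-25,25,0,0]
    - [-0.2,0,0,0,0]
    - [-0.2,0,0,0,0]
    - [-0.2,0,0,0,0]

```text
clock: 11.08
position: [0.5076, -0.34, 0.2543]
eef_rot: [-180.0, -0.0, 28.1]
contact_force: [0.7, 0.3, 0.4]
finger_gap: 0.602
gripper_force: 0.0
```

```bash
python3 - <<'E'
from h import *
s=observe();print(s["position"],s["eef_rot"],s["contact_force"])
t=read_camera("top");w=read_camera("scene")
save("t5.png",np.vstack([cv2.resize(t[80:230,370:530],(480,300),interpolation=2),cv2.resize(w[110:220,285:430],(480,300),interpolation=2)]))
for c in("top","scene"):
  for n in ("drawer_pull","flat_key_head"):
    for m in masks_of(c,n)[:4]:print(c,n,round(m["p"],2),np.round(m["rect"]))
E
```

```text
[ 0.50760443 -0.34000344  0.25432233] [-1.79987534e+02 -2.49692035e-02  2.81466547e+01] [0.71797863 0.34895136 0.40975307]
top drawer_pull 0.58 [457. 199. 118.  35.]
top flat_key_head 0.93 [457. 138.  23.  28.]
top flat_key_head 0.87 [387. 259.  28.  36.]
top flat_key_head 0.85 [453. 258.  42.  31.]
scene drawer_pull 0.82 [380. 185.  40.  53.]
scene flat_key_head 0.77 [413. 209.  26.  13.]
scene flat_key_head 0.57 [354. 142.  13.  18.]
```

View pics/t5.png

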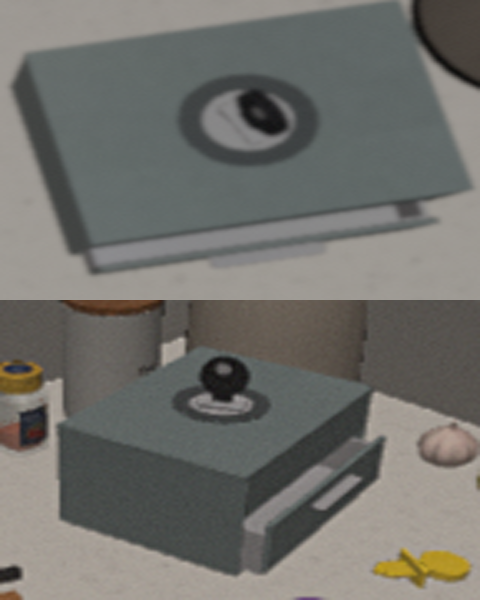

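The drawer is ajar (front edge at about (457,199) in the top view), and the key stands fully in and turned in the barrel at (457,138).

```bash
python3 -c "
from rig import *
print(close_job())"
```

```text
the job is handed in; nothing more can be done
None
```

The box is unlocked and the job handed in at about 11 s: the disc-headed key was pushed home and turned clockwise about 1.28 rad. The last pictures show the drawer ajar and the key standing in the lock, and the T-headed key was never touched.

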